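# Key and sprocket on the easel lift drive

## Task

Put the easel lift back together: take the square steel key out of the wooden block and drop it right down into the slot of the gearbox's upright shaft, then slide the sprocket, boss up, down over shaft and key until it sits flat and fully home on the collar, and let go. Its slipping hub may stand turned in the toothed ring, so feel for the keyway and go gently: do not drop the sprocket or force it down, and leave the other things on the bench alone.

Things in the scene. Friction and masses are not known exactly. Their poses are not given: they have to be found in the camera images.
- gearbox: fixed grey gear housing, 130 x 110 mm, 60 mm high, on a 160 x 130 x 12 mm foot, with a collar and an upright shaft on top. Origin: on the shaft's axis, at bench level; z runs up the shaft. Collar: 64 mm diameter, from 60 to 84 mm above the bench. Shaft: fixed, 30 mm diameter, ends 112 mm above the bench, edge rounded by 2 mm, with a key slot in the side facing the gearbox's own +x
- slot (a point): middle of the key slot at the shaft's end, 15.75 mm from the axis along the gearbox's +x (its axes), 112 mm above the bench. The slot is 11.5 mm wide (y), open outwards; inside the collar it runs on as a closed pocket, 11.5 mm (y) by 11 mm (x, outer wall with lead-in), to a floor 60 mm above the bench. The key's axis belongs here; fully down, its top is 4 mm below the shaft's end
- seat (a point): centre of the collar's flat top, on the shaft's axis, 84 mm above the bench: the underside of the sprocket rests here when it is home. Axes as the gearbox's. The sprocket's centre is then 99 mm above the bench, 15 mm above this point
- key_center (a point): centre (half-way up) of the loose key: a square steel bar 10 x 10 mm, 48 mm long, about 37 g, with a slightly chamfered foot. It stands upright in one of the two pockets of the wooden block, with play; its z runs up its length, x and y are square to its sides
- sprocket_center (a point): centre of the loose sprocket (0.5 kg, boss up on the bench), on its axis, 15 mm above its underside. Toothed ring, 92 mm diameter, 8 mm high; the hub in it, 30 mm high, 56 mm round boss above the ring, slips in it with friction (0.1 N m). Hub: bore 32 mm, 2 mm lead-in; keyway 12 mm wide, to 24 mm from the axis, full height, no lead-in, within 0.75 rad either way of this x axis (the ring's)
- parts_block: fixed wooden block 130 x 60 mm, 26 mm high, with two 13 mm square pockets 18 mm deep (floor 8 mm above the bench), 35 mm either side of its centre along its own x; one holds the key, the other the round pin. Origin: centre of its underside
- pin_center (a point): centre of the round steel pin (10 mm diameter, 40 mm long), which stands in the other pocket; not needed, leave it
- solvent: amber bottle, 52 mm diameter, 120 mm high; leave it. Origin: centre of its underside
- brush_pot: white pot, 68 mm diameter, 85 mm high, with brushes to about 190 mm; leave it. Origin: centre of its underside
- screwdriver: screwdriver lying on the bench; leave it. Origin near its middle
Not all that is in view belongs to the job. Of the things that look like the part that bears sprocket_center, the middle-sized one is meant.

How it is judged (in metres and radians):
On the way:
1. the key stands fully down in the shaft's slot, the sprocket not yet on the shaft (horizontal distance between key_center and slot below 0.003 m and z of key_center in the frame of gearbox below 0.0865 m and angle between key_center's own z axis and vertical below 0.12 rad and horizontal distance between sprocket_center and seat above 0.06 m), for 0.2 s.
At the end, for the whole second after the job is handed in: The key stands in the slot within 2.5 mm of fully down and 3 mm sideways; the sprocket is home on the collar (height within 2 mm, centre within 3 mm of the shaft's axis, tilted less than 0.06 rad) and at rest (horizontal distance between key_center and slot below 0.003 m and z of key_center in the frame of gearbox below 0.0865 m and angle between key_center's own z axis and vertical below 0.12 rad and horizontal distance between sprocket_center and seat below 0.003 m and z of sprocket_center in the frame of gearbox between 0.097 and 0.101 m and angle between sprocket_center's own z axis and vertical below 0.06 rad and linear speed of sprocket below 0.02 m/s); the robot touches nothing.
It fails at once if the sprocket pressed or dropped on the shaft, collar or housing with more than 40 N (contact force between sprocket and gearbox above 40 N).
It fails at once if the sprocket forced on the key with more than 40 N (contact force between sprocket and key above 40 N).
It fails at once if the key forced into the gearbox with more than 40 N (contact force between key and gearbox above 40 N).
It fails at once if the pin taken or knocked out (distance of pin_center from where it was at the start of the episode above 0.02 m).
It fails at once if a bystander moved by more than 20 mm (distance of any of solvent, brush_pot, screwdriver from where it was at the start of the episode above 0.02 m).
It also fails if it takes over 72 s, if anything falls off the work surface, if the arm or the gripper's body presses on something with over 40 N, if the wrist force passes 120 N, or if a joint passes its speed limit or range.

## Robot

A 7-joint arm with a two-finger parallel gripper is mounted at the origin on the work surface. World frame = base frame: x ahead of the robot, y to its left, z up, the work surface at z = 0. Lengths are in mm, angles in rad, forces in N, time in s.
With the tool pointing down it reaches from about 400 to 900 mm from the base axis. Payload 5.6 kg.
Tool frame: the origin (TCP) lies midway between the tips of the shut fingers; the grasp point (between the pads) lies 19 mm behind it; z points along the fingers, y is the line along which they close (so a half turn about z gives the same grasp; the last joint's range is limited). The gripper opens to 92 mm and grips with 3 to 60 N. Pads are 20 mm wide; open, the fingers measure 128 mm over their backs; the gripper's body (75 mm by 189 mm) begins 69 mm behind the grasp point.
Start: joints at [1.217, 0.468, -0.012, 1.603, 0.006, 1.071, -0.056], TCP at [198.742, -618.879, 214.592] pointing down, gripper open.
Joint ranges: [-2.53, 2.53], [-0.31, 2.02], [-1.57, 1.55], [0.28, 2.44], [-1.29, 4.43], [0.15, 1.84], [-2.92, 2.92]. Speed limits (rad/s): [2.57, 2.57, 3.14, 3.14, 3.14, 3.14, 3.14].

## Interface

Orientations are given as a rotation vector (axis times angle).
In Python, from cell import robot, grip, kin, viewer gives the robot as it stands. Calls block until the motion is done:
- robot.movep(position, orientation): joint-space move of the TCP to a pose.
- robot.servo_line(position, feed=150, rotation=None): straight line of the TCP; rotation=None keeps the orientation; feed is the mean speed in mm/s.
- robot.goto_joints(angles): joint-space move.
- grip(opening, newtons=None): opening from 0.0 (shut) to 1.0 (fully open); newtons is the grip in N (None keeps the last); returns when the fingers have stopped.
- robot.hold(seconds).
- kin.ik(position, orientation): joint angles nearest the present ones, or None.
- robot.observe(): the state.
- viewer.read_camera(name): name is "side" or "top" or "wrist"; returns the picture (384x512x3 uint8, red, green, blue); there is no depth.
- viewer.camera_info(name): a dict with "camera_matrix" (3x3 intrinsics, pixels), "R" (3x3) and "t" (3): a world point X has camera coordinates R X + t. Camera axes: x right, y down, z forward; pixel columns grow to the right and rows downward; lengths in mm; the calibration is good to about 2 mm. A picture is of the moment at which its call begins: read the wrist's pose just before it. camera_info takes no time and is no camera call; for the wrist camera it gives the pose at the moment of the call.
A pose or a line that the arm cannot do raises robot.IKError and nothing moves.
- robot.job_done(): hands the job in, once; it reports no verdict.
Trained networks look in the newest picture that a camera, given by its name, has taken for a name from the list of things; names that differ only in an ending like _2 or _b are one class to them, and where a whole thing is asked for, a point or a joint stands for the part that bears it (a point fixed in the world has none). Each returns a list of dicts, best first, with "confidence" (0 to 1); they miss things now and then, are a little off and sometimes report something else, mostly with a low value. They report only what shows in the picture. A call takes as long as a camera call. They do not tell look-alikes from the thing itself.
- viewer.silhouettes(name, camera): "mask" (384x512 bool, what is visible of it).
- viewer.pinpoint(name, camera): "at" ([x, y, z] in mm, in the coordinates of the camera as it stood for that picture, good to about 4 mm: a listed point, or the origin of a listed thing).
The state is a dict: "t": time; "joints": joint angles; "joint_velocities": joint speeds; "joint_torque": joint torques, N m; "tcp_pos": TCP position; "tcp_rot": TCP orientation; "contact_force": force on the tool from outside, world axes, zero at the start; "wrist_torque": the same for the moment, N m; "grip_width": opening from 0.0 (shut) to 1.0 (fully open).
Only numpy, scipy, OpenCV 4.12 (cv2) and the standard library are available. Lean on these libraries where they do the work, as an engineer would, in place of code of your own. Each camera call takes 0.05 s, during which the arm holds its last target. There are 200 camera calls.

## Working session

There is one attempt and no reset: what is moved stays moved. The work goes in short steps, each a Python script; the robot and the scene stay as the last script left them, time stands still between calls to the robot, and variables do not carry over. Pictures are saved under pics/ and viewed, on a budget of 10 in all, crops included, one or two more only if the job needs it, and the job is handed in when it is done.

```bash
ls; mkdir -p pics
cat > h.py <<'E'
import numpy as np, cv2
from cell import robot, grip, kin, viewer
from scipy.spatial.transform import Rotation as Rn
def save(cams,name):
    ims=[viewer.read_camera(c) for c in cams]
    cv2.imwrite('pics/'+name,cv2.cvtColor(np.hstack(ims),cv2.COLOR_RGB2BGR) if len(ims)==1 else cv2.resize(cv2.cvtColor(np.vstack(ims),cv2.COLOR_RGB2BGR),None,fx=.78,fy=.78))
def w(cam,p,info=None):
    c=info or viewer.camera_info(cam); return np.array(c['R']).T@(np.array(p)-np.array(c['t']))
def px(cam,X,info=None):
    c=info or viewer.camera_info(cam); q=np.array(c['camera_matrix'])@(np.array(c['R'])@np.array(X)+np.array(c['t'])); return q[:2]/q[2]
def ray(c,uv):
    R=np.array(c['R']);o=-R.T@np.array(c['t']);d=R.T@np.linalg.inv(np.array(c['camera_matrix']))@np.array([*uv,1.]);return o,d/np.linalg.norm(d)
def onplane(c,uv,z):
    o,d=ray(c,uv);return o+d*(z-o[2])/d[2]
def tri(c1,u1,c2,u2):
    o1,d1=ray(c1,u1);o2,d2=ray(c2,u2)
    A=np.stack([d1,-d2],1);s=np.linalg.lstsq(A,o2-o1,rcond=None)[0];a=o1+d1*s[0];b=o2+d2*s[1];return (a+b)/2,np.linalg.norm(a-b)
def down(yaw): # tool z down, tool y axis at world angle yaw
    y=np.array([np.cos(yaw),np.sin(yaw),0]);z=np.array([0,0,-1.]);x=np.cross(y,z)
    return Rn.from_matrix(np.stack([x,y,z],1)).as_rotvec()
E
cat > a.py <<'E'
from h import *
np.set_printoptions(precision=1,suppress=True)
save(['top'],'top1.png');save(['side'],'side1.png')
for c in ['top','side']:
    i=viewer.camera_info(c);print(c,-np.array(i['R']).T@i['t'])
    for n in ['gearbox','slot','seat','key_center','sprocket_center','parts_block','pin_center','solvent','brush_pot','screwdriver']:
        for d in viewer.pinpoint(n,c)[:4]: print(n,w(c,d['at']),px(c,w(c,d['at'])),round(d['confidence'],2))
o=robot.observe();print(o['t'],o['tcp_pos'],o['tcp_rot'],o['contact_force'],o['grip_width'])
E
python3 a.py
```

```text
pics
top [ 346.1    4.8 1151. ]
gearbox [544.5   8.3   2.4] [260.1 186.3] 0.83
slot [559.2   8.3 110.5] [260.4 171. ] 0.86
slot [701.9 188.5   1.2] [187.4 119.9] 0.16
seat [543.5  14.4  84.6] [257.4 180.3] 0.68
seat [541.6   7.2   2. ] [260.6 187.5] 0.45
key_center [ 573.7 -326.    29.5] [405.  175.9] 0.46
sprocket_center [275.9 268.5  19.3] [141.5 299. ] 0.93
sprocket_center [408.4 146.1   9.8] [198.9 242. ] 0.92
sprocket_center [431.2 268.9  13.4] [146.2 230.5] 0.69
parts_block [ 543.9 -315.2   -0.1] [396.9 190.6] 0.95
pin_center [ 507.4 -303.7   28.4] [395.5 204.1] 0.48
solvent [703.2 187.4  -0.5] [187.9 119.7] 0.87
solvent [ 575.6 -325.2   27.1] [404.3 175.3] 0.17
brush_pot [ 719.7 -202.9    1.4] [349.7 117.2] 0.72
brush_pot [703.9 190.6  -0.5] [186.6 119.3] 0.38
screwdriver [714.1  -2.7   1.2] [266.7 117.2] 0.91
side [  50.7 -454.7  622.3]
gearbox [542.6  10.2   2.3] [270.9 226.9] 0.58
slot [554.   10.4 111.2] [275.6 187.2] 0.84
seat [543.2  10.8  78.6] [271.7 201. ] 0.76
seat [ 716.2 -207.7   -2.8] [394.1 239.8] 0.21
key_center [ 571.6 -327.    30.3] [414.1 298.6] 0.7
sprocket_center [428.4 267.9  14.7] [166.  194.4] 0.93
sprocket_center [402.9 144.9  13.6] [186.7 223.1] 0.8
sprocket_center [274.3 262.1  22. ] [109.8 221.7] 0.59
sprocket_center [ 718.8 -209.7    0.4] [395.8 238.7] 0.56
parts_block [541.8   8.7   2.2] [271.1 227.4] 0.21
pin_center [ 506.  -305.1   27.9] [383.7 313.1] 0.46
solvent [705.6 186.1   3. ] [266.9 168.6] 0.94
brush_pot [ 716.7 -209.4    1.7] [395.3 238.6] 0.7
screwdriver [711.3  -2.2   2.7] [321.2 197.9] 0.79
1.1 [ 198.7 -618.9  214.6] [ 3.1  0.5 -0. ] [0.2 0.  0.3] 1.0008349227298527
```

View pics/top1.png

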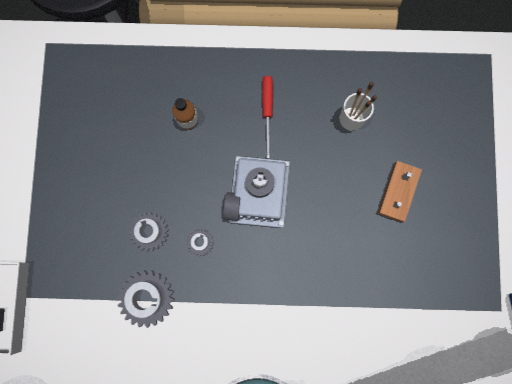

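View pics/side1.png

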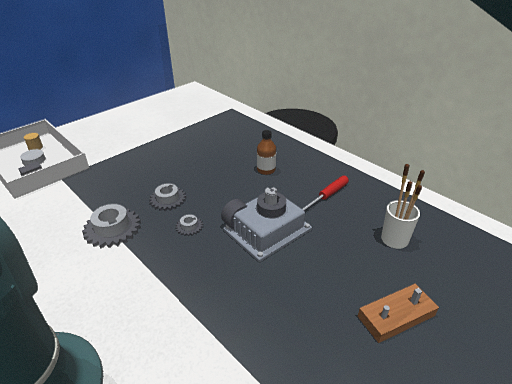

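```bash
cat > b.py <<'E'
from h import *
import pickle
np.set_printoptions(precision=1,suppress=True)
D={}
def look(tag,p,yaw,names):
    robot.movep(p,down(yaw)); i=viewer.camera_info('wrist'); im=viewer.read_camera('wrist')
    D[tag]=(i,im); print(tag,robot.observe()['t'],'cam',-np.array(i['R']).T@i['t'],'q7',robot.observe()['joints'][6])
    for n in names:
        for d in viewer.pinpoint(n,'wrist')[:2]: print('  ',n,w('wrist',d['at'],i),px('wrist',w('wrist',d['at'],i),i),round(d['confidence'],2))
yk=np.radians(-108.4); yg=np.radians(-95)
look('s1',[400,268,230],yg,['sprocket_center'])
look('s2',[460,268,230],yg,['sprocket_center'])
look('g1',[530,10,300],yg,['slot','seat','gearbox'])
look('g2',[590,10,300],yg,['slot','seat','gearbox'])
look('k1',[560,-320,230],yk,['key_center','parts_block','pin_center'])
look('k2',[600,-330,230],yk,['key_center','parts_block','pin_center'])
pickle.dump(D,open('D.pkl','wb'))
m=np.vstack([np.hstack([D[a][1],D[b][1]]) for a,b in [('s1','s2'),('g1','g2'),('k1','k2')]])
cv2.imwrite('pics/m1.png',cv2.cvtColor(cv2.resize(m,(532,600),interpolation=cv2.INTER_AREA),cv2.COLOR_RGB2BGR))
E
python3 b.py
```

```text
s1 4.3333 cam [481.2 261.2 400.5] q7 -2.2772273730931754
   sprocket_center [432.7 267.8  16.4] [250.9 140.7] 0.82
   sprocket_center [276.6 262.5  18.9] [265.8 262.1] 0.72
s2 4.7833 cam [541.8 261.  400. ] q7 -2.1817213805484577
   sprocket_center [277.6 265.5  21.1] [266.9 303.2] 0.93
   sprocket_center [432.9 266.2  15.5] [256.4 190.3] 0.89
g1 5.9583 cam [610.5   5.8 470. ] q7 -1.6597052038207813
   slot [556.7  10.7 114.5] [252.9 148.6] 0.84
   seat [543.9  11.1  84.7] [253.5 155.6] 0.89
   gearbox [541.2  15.1  -1.7] [250.8 147.2] 0.9
g2 6.5083 cam [671.5   4.7 469.3] q7 -1.6117984751555916
   slot [558.2   9.3 111.7] [257.1 200. ] 0.69
   slot [ 501.4 -306.3   28.8] [483.5 202.2] 0.21
   seat [543.8  13.3  80.1] [254.5 203.5] 0.58
   gearbox [536.7  13.5   1.3] [254.5 191.4] 0.97
k1 7.9833 cam [ 638.2 -342.7  400.8] q7 -1.1836348896508264
   key_center [ 572.6 -323.8   34. ] [255.6 159.9] 0.47
   parts_block [ 540.8 -316.4   -1.4] [257.7 180.3] 0.9
   pin_center [ 499.9 -303.4   27.6] [258.3 220.7] 0.63
k2 8.4667 cam [ 678.5 -353.5  400. ] q7 -1.1907735902357142
   key_center [ 573.7 -326.9   32.3] [259.4 193.2] 0.69
   pin_center [ 502.2 -305.4   28.4] [260.5 250.2] 0.51
```

View pics/m1.png

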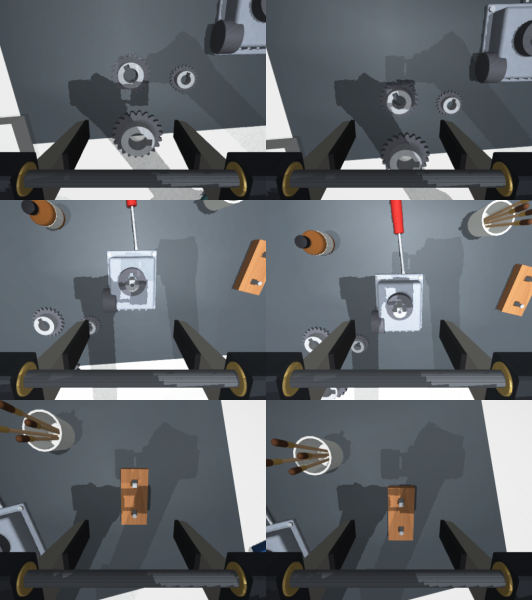

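```bash
cat > c.py <<'E'
import pickle; from h import *
D=pickle.load(open('D.pkl','rb'))
L=[('g1',253,150),('g2',257,198),('s2',256,190),('s1',251,142),('k1',257,165),('k2',260,200)]
T=[]
for t,u,v in L:
    c=cv2.resize(D[t][1][v-27:v+27,u-27:u+27],(265,265),interpolation=cv2.INTER_CUBIC); T.append(c); print(t,u-27,v-27,'scale',265/54)
m=np.vstack([np.hstack(T[:3]),np.hstack(T[3:])]); cv2.imwrite('pics/m2.png',cv2.cvtColor(m,cv2.COLOR_RGB2BGR)); print(D['g1'][0]['camera_matrix'])
E
python3 c.py
```

```text
g1 226 123 scale 4.907407407407407
g2 230 171 scale 4.907407407407407
s2 229 163 scale 4.907407407407407
s1 224 115 scale 4.907407407407407
k1 230 138 scale 4.907407407407407
k2 233 173 scale 4.907407407407407
[[329.59484691   0.         252.71252261]
 [  0.         329.59484691 195.13364806]
 [  0.           0.           1.        ]]
```

View pics/m2.png

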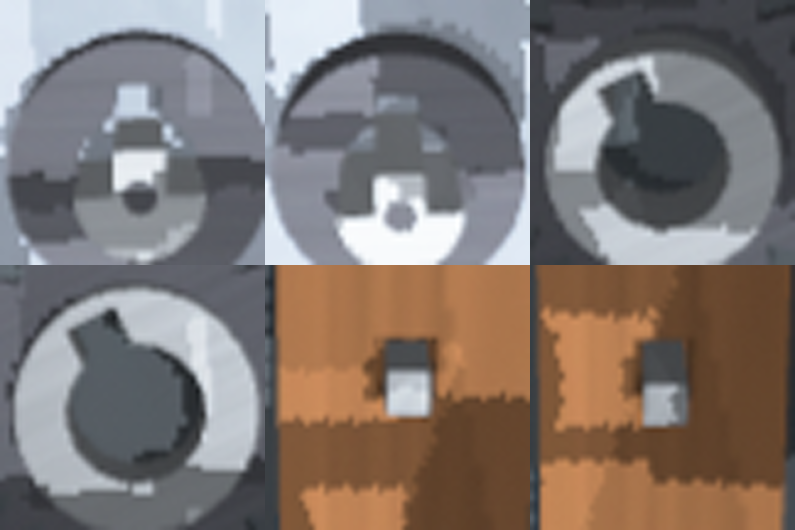

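```bash
cat > d.py <<'E'
import pickle; from h import *
np.set_printoptions(precision=1,suppress=True)
D=pickle.load(open('D.pkl','rb')); I={k:v[0] for k,v in D.items()}
o={'g1':(226,123),'g2':(230,171),'s2':(229,163),'s1':(224,115),'k1':(230,138),'k2':(233,173)}
P=lambda t,x,y:(o[t][0]+(x+.5)/4.907-.5,o[t][1]+(y+.5)/4.907-.5)
def T(n,a,pa,b,pb,z):
    print(n,tri(I[a],P(a,*pa),I[b],P(b,*pb)),onplane(I[a],P(a,*pa),z),onplane(I[b],P(b,*pb),z))
T('axis','g1',(140,198),'g2',(135,215),112)
T('pocket','g1',(138,98),'g2',(132,101),84)
T('key','k1',(144,128),'k2',(134,139),56)
T('bore','s1',(135.5,147),'s2',(133,166),30)
T('kw','s1',(90,52),'s2',(92,81),30)
for t in ['g1','g2','k1','k2']:
    g=cv2.cvtColor(D[t][1],cv2.COLOR_RGB2GRAY)
    L=cv2.createLineSegmentDetector().detect(g)[0][:,0]
    box=(200,95,320,220) if t[0]=='g' else (220,110,300,280)
    for l in L:
        if np.hypot(l[2]-l[0],l[3]-l[1])>25 and box[0]<min(l[0],l[2]) and max(l[0],l[2])<box[2] and box[1]<min(l[1],l[3]) and max(l[1],l[3])<box[3]:
            z=12 if t[0]=='g' else 26
            a,b=onplane(I[t],l[:2],z),onplane(I[t],l[2:],z); print(t,l,a[:2],b[:2],'len %.0f az %.1f'%(np.linalg.norm(b-a),np.degrees(np.arctan2(*(b-a)[1::-1]))%90))
E
python3 d.py
```

```text
axis (array([539.8,  10.8, 109.2]), np.float64(0.03849177453983872)) [540.4  10.7 112. ] [540.8  10.7 112. ]
pocket (array([557.5,   9.7,  73.3]), np.float64(0.046202947800309396)) [559.    9.6  84. ] [560.6   9.5  84. ]
key (array([ 571.5, -326.7,   54.9]), np.float64(0.5789425697889581)) [ 571.6 -327.    56. ] [ 571.9 -326.5   56. ]
bore (array([430.6, 267.5,  33.2]), np.float64(0.16551969068732092)) [430.1 267.6  30. ] [429.6 267.5  30. ]
kw (array([452.7, 275.4,  35.8]), np.float64(0.6388134860360756)) [452.3 275.9  30. ] [451.3 275.3  30. ]
g1 [205.6  99.3 207.  141.9] [612.   69.6] [555.7  74.7] len 57 az 84.8
g1 [298.4 206.9 301.1  98.1] [450.3 -47.3] [602.9 -57.5] len 153 az 86.2
g1 [214.4 107.8 240.7 106.8] [600.1  59.1] [598.5  23.8] len 35 az 87.3
g1 [254.4 107.5 291.9 106.8] [596.1   5.5] [592.8 -44.8] len 50 az 86.2
g1 [295.6  96.5 220.6  97.8] [605.6 -50.4] [612.3  49.3] len 100 az 86.2
g1 [241.9 208.4 296.9 208.1] [454.7  35.6] [448.5 -44.9] len 81 az 85.6
g1 [294.4 110.8 211.9 112.1] [587.2 -47.8] [594.8  63.1] len 111 az 86.1
g1 [211.1 113.1 212.1 144.4] [593.6  64.4
[... 1273 characters left out ...]
91.7] len 43 az 71.1
k2 [284.4 168.7 234.4 167.3] [ 591. -363.] [ 610.6 -308.6] len 58 az 70.2
k2 [235.6 269.  281.9 269.3] [ 486. -267.] [ 467.2 -322.7] len 59 az 71.4
k2 [282.5 268.1 284.2 218.1] [ 468.5 -324. ] [ 532.7 -345.4] len 68 az 71.5
k2 [235.7 163.5 270.7 161.3] [ 614.4 -311.4] [ 604.3 -350.5] len 40 az 75.6
k2 [284.5 210.7 285.7 169.3] [ 541.7 -348.4] [ 589.8 -364.3] len 51 az 71.7
k2 [289.5 174.3 288.2 210.6] [ 582.8 -366.8] [ 540.4 -352.6] len 45 az 71.6
k2 [237.5 242.9 247.4 215.4] [ 519.4 -281.1] [ 549.9 -304.2] len 38 az 52.9
k2 [231.9 249.4 231.9 216.9] [ 513.2 -271.5] [ 554.  -285.7] len 43 az 70.7
k2 [253.1 151.7 225.6 151.3] [ 621.1 -334.8] [ 631.3 -305.2] len 31 az 71.0
```

```bash
cat > e.py <<'E'
from h import *
np.set_printoptions(precision=2,suppress=True)
def st(n):
    o=robot.observe(); print(n,round(o['t'],2),np.array(o['tcp_pos']),'F',np.array(o['contact_force']),'g',round(o['grip_width']*92,2)); return o
yk=np.radians(-108.6); bx=np.array([np.cos(np.radians(-18.6)),np.sin(np.radians(-18.6)),0])
p=np.array([571.7,-326.7,40])+10*bx
grip(0.4,10); 
robot.movep(p+[0,0,50],down(yk)); st('above')
robot.servo_line(p,feed=80); st('down')
grip(0.0,12); robot.hold(.1); st('gripped')
save(['wrist'],'k3.png')
E
python3 e.py
python3 -c "
import cv2;a=cv2.imread('pics/k3.png');cv2.imwrite('pics/k3c.png',cv2.resize(a[150:384,120:400],None,fx=2.5,fy=2.5,interpolation=cv2.INTER_CUBIC))"
```

```text
above 10.16 [ 582.18 -330.61   91.1 ] F [ 0.56 -0.33  0.59] g 36.7
down 10.93 [ 581.28 -330.18   40.07] F [ 0.42 -0.23  0.22] g 36.64
gripped 11.55 [ 581.44 -329.94   40.31] F [-0.33  0.72  1.87] g 9.78
```

View pics/k3c.png

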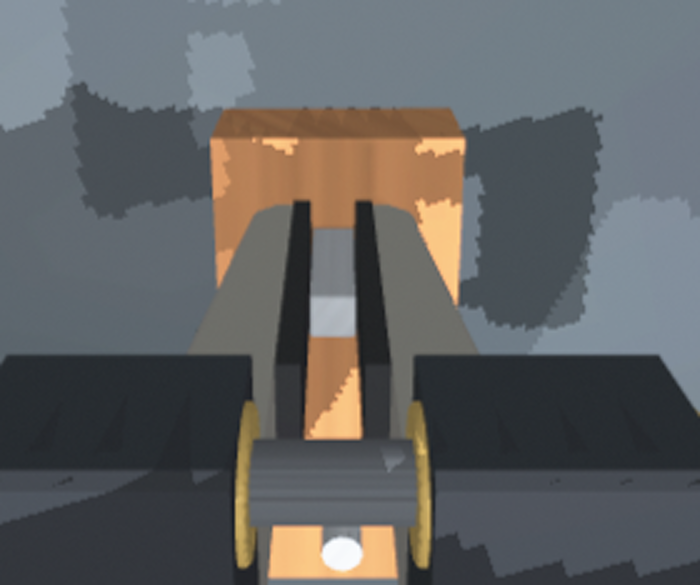

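```bash
cat > f.py <<'E'
from e0 import *
i=viewer.camera_info('wrist'); o=st('now')
k=onplane(i,(253.2,276),56.0); d=k-np.array(o['tcp_pos']); Rm=Rn.from_rotvec(o['tcp_rot']).as_matrix(); dt=Rm.T@d; print('key top in tool',dt, 'per 1mm z',Rm.T@(onplane(i,(253.2,276),57.)-k))
for uv in [(120+310/2.5,268),(120+356/2.5,284.2)]: print(Rm.T@(onplane(i,uv,56.)-np.array(o['tcp_pos'])))
robot.servo_line(np.array(o['tcp_pos'])+[0,0,70],feed=120); o=st('lift')
slot=AX+15.75*gx; tgt=slot+gx*(2-dt[0]); tgt[2]=112+5+32.3
robot.movep(tgt+[0,0,25],down(yg)); robot.servo_line(tgt,feed=60,rotation=down(yg)); o=st('over slot')
print('target',tgt,'width',o['grip_width']*92)
save(['wrist'],'g3.png')
a=cv2.imread('pics/g3.png');cv2.imwrite('pics/g3c.png',cv2.resize(a[170:330,150:360],None,fx=3.8,fy=3.7,interpolation=cv2.INTER_CUBIC))
E
cat > e0.py <<'E'
from h import *
np.set_printoptions(precision=2,suppress=True)
def st(n):
    o=robot.observe(); print(n,round(o['t'],2),np.array(o['tcp_pos']),'F',np.array(o['contact_force']),'g',round(o['grip_width']*92,2)); return o
yg=np.radians(-94.0); gx=np.array([np.cos(np.radians(-4)),np.sin(np.radians(-4)),0]); gy=np.array([-gx[1],gx[0],0]); AX=np.array([540.5,10.7,0])
E
python3 f.py
```

```text
now 11.6 [ 581.42 -329.92   40.32] F [0.42 0.5  2.56] g 9.65
key top in tool [-10.1   -0.62 -15.68] per 1mm z [ 0.59 -0.   -1.  ]
[ -5.37  -5.45 -15.68]
[-15.01   4.3  -15.69]
lift 12.33 [ 581.06 -329.49  109.81] F [ 0.03 -0.01 -1.2 ] g 9.65
over slot 14.2 [568.16   8.56 148.92] F [ 0.23 -0.45 -0.5 ] g 9.89
target [568.28   8.76 149.3 ] width 9.891152705391946
```

View pics/g3c.png

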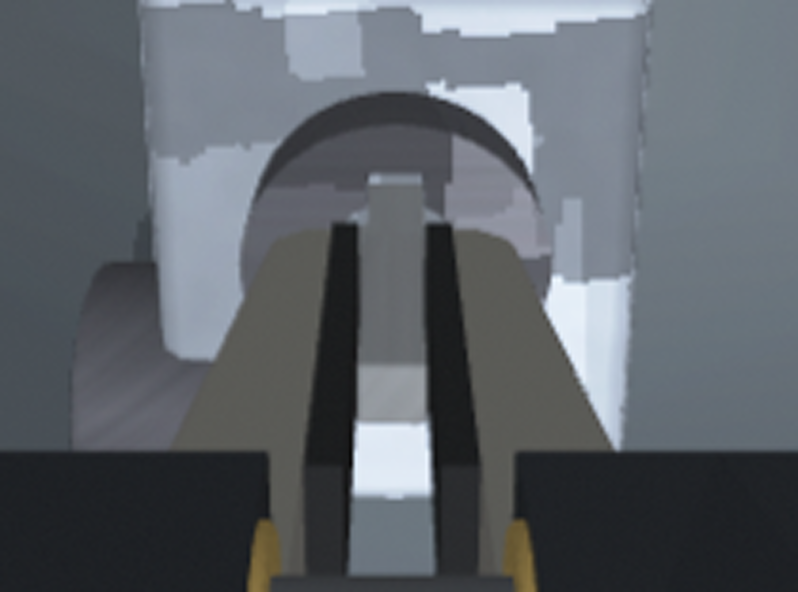

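```bash
cat >> e0.py <<'E'
def P(): return np.array(robot.observe()['tcp_pos'])
def F(n=2):
    f=[]
    for _ in range(n): robot.hold(.02); f.append(robot.observe()['contact_force'])
    return np.mean(f,0)
def descend(cmd,zend,rot,step=1.5,thr=4.,feed=30,f0=None):
    """guarded straight descent from commanded pose cmd; returns (cmd, hit force or None)"""
    f0=F() if f0 is None else f0; cmd=cmd.copy()
    while cmd[2]>zend+1e-6:
        cmd[2]=max(zend,cmd[2]-step); robot.servo_line(cmd,feed=feed,rotation=rot)
        f=np.array(robot.observe()['contact_force'])-f0
        if f[2]>thr or np.hypot(f[0],f[1])>thr*1.5: return cmd,f
    return cmd,None
E
cat > g.py <<'E'
from e0 import *
cmd=np.array([568.28,8.76,149.3]); f0=F(); print('f0',f0)
cmd,h=descend(cmd,86+32.3,down(yg),f0=f0,step=2,feed=40); print(cmd,h); st('d')
E
python3 g.py
```

```text
f0 [-0.41 -0.11 -0.23]
[568.28   8.76 118.3 ] None
d 18.28 [568.27   8.71 118.25] F [-0.05 -0.68 -0.95] g 10.26
```

```bash
cat > g2.py <<'E'
from e0 import *
cmd=np.array([568.28,8.76,118.3]); f0=F(); R=down(yg)
for k in range(10):
    cmd=cmd-gx*0.5; robot.servo_line(cmd,feed=20,rotation=R); f=F()-f0
    print(round(-.5*(k+1),1),f@gx,f@gy,f[2])
    if f@gx>2.5: break
cmd=cmd+gx*0.4; robot.servo_line(cmd,feed=20,rotation=R)
cmd,h=descend(cmd,60+32.3+1,R,f0=F(),step=2,feed=40,thr=5); print(cmd,h); st('d')
E
python3 g2.py
```

```text
-0.5 -0.060651107123942546 -0.40495503448525066 0.18205282887933394
-1.0 -0.054412441364892976 -0.801312946692923 0.1303922408419877
-1.5 0.14266501089679706 -0.7856481715672229 1.1489363191922446
-2.0 -0.20623970910446301 -0.8948399333949933 0.254611663132406
-2.5 0.1577668105129853 -0.5519891924956489 0.25015357045296926
-3.0 1.5385150289730325 -1.255785229900215 -1.31365124291801
-3.5 3.191378877530049 -0.7690177180482324 -0.9175102813093554
[565.19   8.98  93.3 ] None
d 23.83 [565.83   8.67  93.23] F [ 4.91 -3.35  1.57] g 9.73
```

```bash
cat > g3.py <<'E'
from e0 import *
R=down(yg); cmd,h=descend(np.array([565.19,8.98,93.3]),91.8,R,step=.5,feed=20,thr=4); print(cmd,h)
grip(0.25); st('open')
p=P(); robot.servo_line(p+gx*3+[0,0,70],feed=150,rotation=R); st('up')
i=viewer.camera_info('wrist'); im=viewer.read_camera('wrist')
for n in ['key_center','slot','seat']:
    for d in viewer.pinpoint(n,'wrist')[:2]: print(n,w('wrist',d['at'],i),px('wrist',w('wrist',d['at'],i),i),round(d['confidence'],2))
import pickle; pickle.dump((i,im),open('g4.pkl','wb'))
c=px('wrist',[548,10,108],i).astype(int); print(c); u,v=max(c[0]-40,0),max(c[1]-40,0)
cv2.imwrite('pics/g4c.png',cv2.cvtColor(cv2.resize(im[v:v+80,u:u+80],None,fx=7,fy=7,interpolation=cv2.INTER_CUBIC),cv2.COLOR_RGB2BGR)); print(u,v)
E
python3 g3.py
```

```text
[565.19   8.98  91.8 ] None
open 25.02 [563.92   9.35  91.04] F [-0.75 -0.93  0.4 ] g 23.12
up 25.62 [566.32   9.36 160.59] F [ 0.06  0.33 -0.75] g 22.81
key_center [556.38  13.77  83.85] [249.33 215.94] 0.62
slot [554.54   5.95 117.11] [260.12 234.14] 0.86
seat [539.85  11.6   83.32] [253.45 234.58] 0.81
[254 237]
214 197
```

View pics/g4c.png

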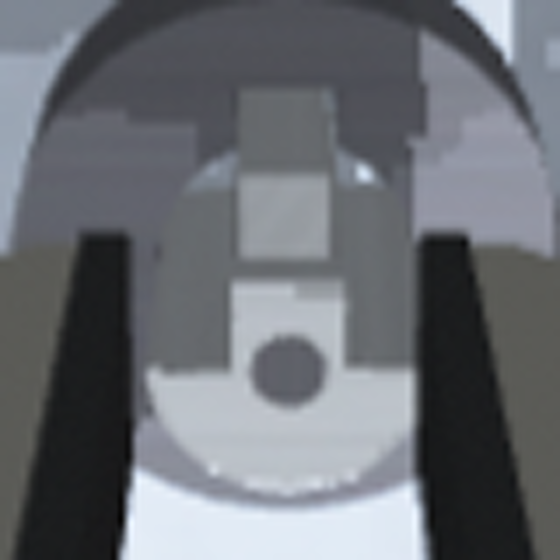

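```bash
cat > s.py <<'E'
from e0 import *
import pickle
i,im=pickle.load(open('g4.pkl','rb')); Q=lambda x,y:(214+(x+.5)/7-.5,197+(y+.5)/7-.5)
a=onplane(i,Q(288,370),112); k=onplane(i,Q(284,216),108); print('axis',a,'key',k,'rel',(k-a)@gx,(k-a)@gy)
ys=np.radians(-70.5); p=np.array([430,267.5,11.5])
grip(0.88,10); robot.movep(p+[0,0,110],down(ys)); st('a')
robot.servo_line(p+[0,0,45],feed=120,rotation=down(ys)); 
i1=viewer.camera_info('wrist'); im1=viewer.read_camera('wrist')
robot.servo_line(p,feed=60); st('down'); grip(0.0,25); robot.hold(.1); o=st('grip')
robot.servo_line(P()+[0,0,90],feed=100); o=st('lift'); robot.hold(.1)
i=viewer.camera_info('wrist'); im=viewer.read_camera('wrist'); o=st('pic')
pickle.dump((i,im,o),open('s4.pkl','wb'))
c=px('wrist',[430,267.5,119],i).astype(int); c1=px('wrist',[430,267.5,30],i1).astype(int)
u,v=c-40;u1,v1=c1-40; print(u,v,u1,v1)
m=np.hstack([cv2.resize(A[y:y+80,x:x+80],(400,400),interpolation=cv2.INTER_CUBIC) for A,x,y in [(im,u,v),(im1,u1,v1)]])
cv2.imwrite('pics/s4c.png',cv2.cvtColor(m,cv2.COLOR_RGB2BGR))
E
python3 s.py
```

```text
axis [540.54  10.67 112.  ] key [556.16  10.01 108.  ] rel 15.627018007780764 0.4390281019627069
a 27.91 [431.27 266.3  121.8 ] F [ 0.77  0.38 -0.58] g 81.2
down 29.55 [430.21 267.54  11.62] F [ 0.46 -0.27  0.05] g 81.06
grip 30.16 [430.22 267.35  11.71] F [-0.48 -1.48  3.82] g 55.14
lift 31.21 [429.67 267.04 101.11] F [-0.29  0.19 -5.73] g 54.99
pic 31.36 [429.8  267.03 101.02] F [-1.16  0.1  -4.65] g 55.09
213 221 213 189
```

View pics/s4c.png

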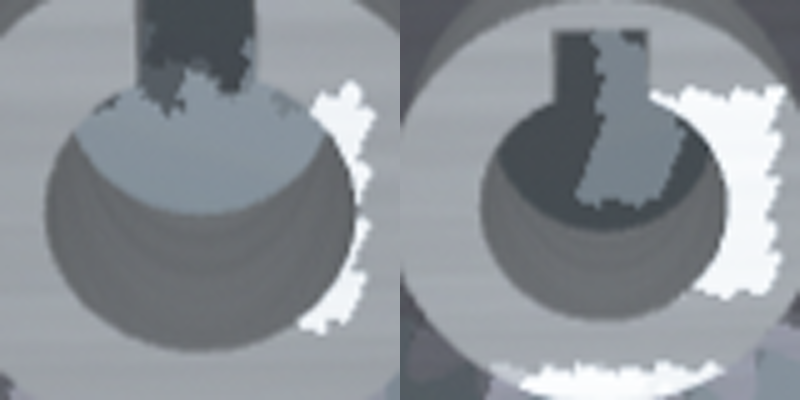

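```bash
cat > s2.py <<'E'
from e0 import *
import pickle
i,im,o=pickle.load(open('s4.pkl','rb')); Q=lambda x,y:(213+(x+.5)/5-.5,221+(y+.5)/5-.5)
W=lambda x,y:onplane(i,Q(x,y),119.3)
Rm=Rn.from_rotvec(o['tcp_rot']).as_matrix(); t=np.array(o['tcp_pos']); az=lambda v:np.degrees(np.arctan2(v[1],v[0]))
L,Rr,B,C=W(45,211),W(357,211),W(201,350),W(201,211)
print('diam',np.linalg.norm(L-Rr),'rad',np.linalg.norm(B-C),'mid',(L+Rr)/2,C,'in tool',Rm.T@(C-t),'tool x az',az(Rm[:,0]))
for a,b in [((137,80),(137,5)),((257,80),(257,5))]: print('side az',az(W(*b)-W(*a)))
K=W(197,40); print('kw from centre az',az(K-C),'kw width',np.linalg.norm(W(137,40)-W(257,40)))
E
python3 s2.py
```

```text
diam 32.030379302917225 rad 16.31842789463417 mid [429.22 267.72 119.3 ] [429.22 267.72 119.3 ] in tool [ -0.34  -0.83 -18.28] tool x az 19.4993685346232
side az 18.90600097666929
side az 20.105706672751037
kw from centre az 20.750176488041316 kw width 11.923496638401932
```

```bash
cat > s3.py <<'E'
from e0 import *
yf=np.radians(-94.5); R=down(yf); Rm=Rn.from_rotvec(R).as_matrix()
T=np.array([540.54,10.67,0])-Rm@np.array([-.34,-.83,0]); T[2]=0; print('T',T)
robot.servo_line(P()+[0,0,50],feed=150)
robot.movep(T+[0,0,150],R); robot.servo_line(T+[0,0,127],feed=60,rotation=R); robot.hold(.15); f0=F(4); st('above'); print(f0)
cmd,h=descend(T+[0,0,127],112+11.7-3,R,step=1.2,feed=30,thr=4,f0=f0); print('shaft',cmd,h)
if h is None:
    cmd,h=descend(cmd,95.7+.3,R,step=1.2,feed=30,thr=4,f0=f0); print('key',cmd,h)
st('end')
E
python3 s3.py
```

```text
T [540.81   9.82   0.  ]
above 33.67 [541.1    9.76 127.32] F [-0.32  0.25 -4.74] g 54.89
[-0.1   0.33 -4.99]
shaft [540.81   9.82 120.7 ] None
key [540.81   9.82  96.  ] None
end 40.42 [540.77   9.81  95.96] F [-0.32 -0.46 -4.98] g 55.03
```

```bash
cat > s4.py <<'E'
from e0 import *
R=down(np.radians(-94.5)); cmd=np.array([540.81,9.82,96.0]); f0=np.array([-.2,.2,-4.95])
cmd,h=descend(cmd,94.0,R,step=.3,feed=10,thr=1.8,f0=f0); print(cmd,h); st('touch')
grip(.75,10); st('open'); robot.servo_line(P()+[0,0,110],feed=120,rotation=R); robot.hold(.3); st('up')
i=viewer.camera_info('wrist'); im=viewer.read_camera('wrist')
for n in ['sprocket_center','key_center','seat']:
    for d in viewer.pinpoint(n,'wrist')[:2]: print(n,w('wrist',d['at'],i),round(d['confidence'],2))
    for d in viewer.pinpoint(n,'wrist')[:0]: pass
s=viewer.read_camera('side')
for n in ['sprocket_center','key_center']:
    for d in viewer.pinpoint(n,'side')[:3]: print('side',n,w('side',d['at']),round(d['confidence'],2))
u,v=(px('wrist',[545,10,110],i)-50).astype(int); a,b=(px('side',[541,10,100])-45).astype(int); print(u,v)
im=np.ascontiguousarray(im); m=np.hstack([cv2.resize(im[v:v+100,u:u+100],(400,400),interpolation=cv2.INTER_CUBIC),cv2.resize(s[b:b+90,a:a+90],(400,400),interpolation=cv2.INTER_CUBIC)])
cv2.imwrite('pics/end.png',cv2.cvtColor(m,cv2.COLOR_RGB2BGR))
E
python3 s4.py
```

```text
[540.81   9.82  95.4 ] [-1.05 -0.11  5.81]
touch 40.92 [540.89   9.8   95.75] F [-1.25  0.09  0.86] g 55.04
open 41.33 [541.07   9.81  95.53] F [ 0.68 -0.1  -0.29] g 69.43
up 42.69 [540.86   9.75 205.09] F [ 0.23  1.2  -0.13] g 68.77
key_center [556.41  11.72  82.39] 0.68
seat [541.48  10.68  86.62] 0.7
side sprocket_center [274.3  258.27  22.54] 0.86
side sprocket_center [405.92 140.56  12.66] 0.63
side key_center [545.19  13.56  79.81] 0.58
203 142
```

View pics/end.png

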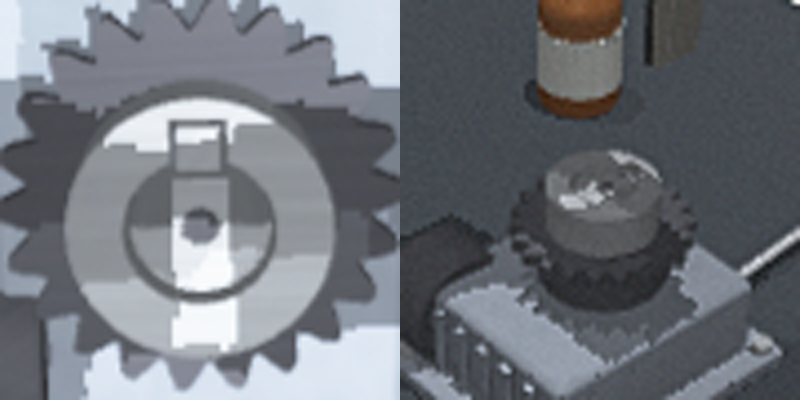

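```bash
python3 -c "
from e0 import *
robot.job_done(); st('done')"
```

```text
the job is handed in; nothing more can be done
the job is handed in; nothing more can be done
```

The easel lift is back together and the job is handed in, at about 43 s of the 72 s allowed. The hand-in gives no verdict.

- **Key:** I took the key from the block with an offset grip and lowered it just outside the slot. I then slid it in until it touched the slot floor, lowered it to the pocket bottom and let go. Afterwards I measured it 15.6 mm from the shaft's axis (15.75 mm expected) and 0.4 mm to one side. That measurement took the text's height for the key's top. A separate, coarser camera estimate put its centre about 84 mm up, as it should be.
- **Sprocket:** I gripped the middle-sized sprocket by its boss and turned the keyway to line up with the key, about 24°. It went down with no contact until the collar, which I felt at about 6 N. The tool was then at 95.75 mm, which matches fully home (95.7 mm). I released it and drew clear.
- **Last picture:** It shows the sprocket flat on the collar with the key in the keyway and nothing touched by the robot.
- **Checks that disagreed or failed:** The networks did not find the seated sprocket in either last view, so its height rests on the contact and the picture. The side view put the key 11 mm off, at low confidence, which I took as a false report. The wrist camera also read about 0.7 mm off sideways, and I corrected for that.

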